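# Battery check on the insulation tester

## Robot

A 6-joint arm with a two-finger parallel gripper is mounted at the origin on the work surface. World frame = base frame: x ahead of the robot, y to its left, z up, the work surface at z = 0. Lengths are in m, angles in rad, forces in N, time in s.
With the tool pointing down it reaches from about 0.375 to 0.9 m from the base axis. Payload 3.1 kg.
Tool frame: the origin (TCP) lies midway between the tips of the shut fingers; the grasp point (between the pads) lies 19 mm behind it; z points along the fingers, y is the direction in which the jaws open and shut (so a half turn about z gives the same grasp; the last joint's range is limited). The gripper opens to 87 mm and grips with 3 to 60 N. Pads are 19 mm wide; open, the fingers measure 117 mm over their backs; the gripper's body (75 mm by 190 mm) begins 51 mm behind the grasp point.
Start: joints at [-1.349, 0.527, 1.433, -0, 1.181, -0.178], TCP at [0.243, -0.576, 0.223] pointing down, gripper open.
Joint ranges: [-3.08, 3.08], [-0.75, 2.2], [0.22, 2.44], [-1.43, 4.57], [0, 2.65], [-2.85, 2.85]. Speed limits (rad/s): [2.79, 2.79, 3.14, 3.14, 3.14, 3.14].

## Interface

Orientations are given as a unit quaternion [x, y, z, w].
In Python, from rig import robot gives the robot as it stands.
- The arm moves only by the tool move_arm, never from a script. Its argument "rows" is one flat list of numbers, 7 for each row, row after row: the shift along the world's x, y, z in mm, then the turn, a rotation vector about the world's x, y, z in rad, then the closure, from 0 (fully open) to 1 (shut). A call has 1 to 12 rows; each row shifts and turns the commanded pose from where the row before left it; what a row does not reach is not made up. A row lasts 1/10 s, in which the tool goes at most 50 mm and 8.59 degrees, less where a joint would pass 70% of its speed; a pose out of reach is approached as far as the arm can. A call with a gripper value outside its range is refused whole. The fingers move at their own pace and stop on an object; "grip_force" is the grip in N (left out, the last holds). Time passes only in rows, so rows that do not move let the fingers close. It gives the time, the measured TCP pose, the force and the opening at its end, in the units of the state.
- robot.get_obs(): the state, without advancing time (a new reading comes with each control period).
- robot.camera(name): name is "scene" or "top" or "wrist"; returns a dict with "color" (480x640x3 uint8, red, green, blue), "z_map" (480x640 float32, m along the optical axis (not along the pixel's ray), 0 where there is no reading), "camera_matrix" (3x3 intrinsics, pixels), "R" (3x3) and "t" (3): a world point X has camera coordinates R X + t; the wrist camera has in their place "tool_from_camera" (4x4, takes a point from camera to tool coordinates, whose origin is the TCP and whose axes are the flange's). Camera axes: x right, y down, z forward; pixel columns grow to the right and rows downward; lengths in m; the calibration is good to about 2 mm. The wrist camera is an equidistant fisheye: a pixel r from the principal point sees the ray r / f radians off the axis. A picture is of the moment at which its call begins: read the wrist's pose just before it.
- robot.hand_in(): hands the job in, once; it reports no verdict.
Trained networks look in the newest picture that a camera, given by its name, has taken for a name from the list of things; names that differ only in an ending like _2 or _b are one class to them, and where a whole thing is asked for, a point or a joint stands for the part that bears it (a point fixed in the world has none). Each returns a list of dicts, best first, with "conf" (0 to 1); they miss things now and then, are a little off and sometimes report something else, mostly with a low value. They report only what shows in the picture. A call takes as long as a camera call.
- robot.search_frame(camera, thing): "at" ([column, row] in pixels, amid what is visible of it).
- robot.spot_point(camera, thing): "at" ([column, row] in pixels: a listed point, or the origin of a listed thing).
The state is a dict: "time": time; "q": joint angles; "joint_velocities": joint speeds; "joint_torque": joint torques, N m; "position": TCP position; "tool_rot": TCP orientation; "ft_force": force on the tool from outside, world axes, zero at the start; "moment": the same for the moment, N m; "grip_width": finger opening in m.
Only numpy, scipy, OpenCV 4.12 (cv2) and the standard library are available. Lean on these libraries where they do the work, as an engineer would, in place of code of your own. Each camera call takes 0.05 s, during which the arm holds its last target.

## Task

The insulation tester on the bench was left on a measuring range. With a fingertip, rub its big knurled selector knob round, without pinching it, until it clicks into the battery-check position (the battery symbol, one click before off), then press the round test button fully down and let it come back up. Do not press the button until the selector is set, do not shove or lift the tester, and leave everything around it where it is.

Things in the scene. Friction and masses are not known exactly. Their poses are not given: they have to be found in the camera images.
- tester: Insulation tester, loose: dark grey case 200 mm deep (x) by 250 wide (y) on rubber feet, about 3 kg. Origin: centre of its underside, on the bench; x points from the panel's front edge to its far edge (meter side), y left, z up. The level panel is 86 mm up. In this frame the selector's axis is at x -45, y 60 mm, the test button's at x -50, y -85. The panel is bare from the selector to its front and left edges.
- far_panel (a point): Point on the panel surface at x 47, y 45 mm of the tester: middle of the meter, a frame 68 x 104 mm, 6 mm high. Also there: three terminals 18 mm across, 19 mm high, at the tester's x 58, y -45, -75, -105 mm; an adjusting screw 5 mm high at x 12, y -45. On the case's far side, 60 mm up, is a carrying handle, out to x 124.
- knob_top (a point): Centre of the top of the selector knob, on its upright axis, 112 mm above the bench: a dark round drum 52 mm in diameter, 24 mm high (underside 2 mm above the panel), its side finely knurled and rubber-covered (friction about 1), a raised white pointer line on top. It only turns. Leaving a click position takes about 2.2 N along the rim (0.057 N m) a quarter of the way to the next, none half way.
- pointer (a point): Outer end of the white pointer line on the knob's top, 25 mm from the axis. It points 60 degrees left of the tester's +x at off, 30 degrees left of it at battery check, along +x at the first range, 30 degrees right of it at the second. The symbols stand round the knob, on the panel, 39 mm from its axis.
- selector (a joint): Angle of the selector, rad, growing clockwise seen from above. Five click positions 0.524 (30 degrees) apart: 0 off (ring), 0.524 battery check (battery symbol), 1.047, 1.571, 2.094 ranges (one, two, three dots); stops just outside 0 and 2.094. It starts at 1.047 or 1.571. When let go, a sprung ball pulls it into the nearest position.
- test_top (a point): Centre of the top of the test button when up: a grey round cap 24 mm in diameter in a black collar 40 mm in diameter, the cap's top 22 mm and the collar's top 12 mm above the panel. It moves with the cap.
- test (a joint): How far the test button is pressed, m: 0 up, 0.006 fully down (5 N); a spring brings it back up.
- fuse_pack: Small carton of fuses, 24 x 36 x 14 mm, 30 g, lying loose on the panel between selector and button; origin at its underside. Leave it.
- cell1: White battery cell standing on the bench left of the tester, 26 mm in diameter, 50 mm high; origin at its underside. Leave it.
- cell2: A second such cell beside it. Leave it.
- spray_can: Metal spray can, 52 mm in diameter, 158 mm high, standing left of the tester towards the far edge; origin at its underside. Leave it.
- screwdriver: Screwdriver, 170 mm long, lying on the bench in front of the tester. Leave it.
- spanner: Spanner lying on the bench to the right of the tester. Leave it.
- bearing_plate: Dark steel plate 110 x 70 x 18 mm with a hole, lying on the bench to the right. Leave it.
- parts_tray: Open grey tray, 100 x 140 x 30 mm, on the bench to the left. Leave it.

How it is judged:
By the outcome, as a careful person would: the job done as asked, in the order asked, and still so for the second after the job is handed in, with the robot touching nothing.
It also fails if it takes over 53 s, if anything falls off the work surface, if the arm or the gripper's body presses on something with over 40 N, if the wrist force passes 120 N, or if a joint passes its speed limit or range.

## Working session

There is one attempt and no reset: what is moved stays moved. The work goes in short steps, Python scripts to look and compute and a tool call to move; the robot and the scene stay as the last step left them, time stands still between calls to the robot, and variables do not carry over. Pictures are saved under pics/ and viewed, and the job is handed in when it is done.

Besides the shell and the picture viewer there is one more tool, called after "Request:" by a JSON object that holds its "fn" and its "kwargs", one argument or row to a line. move_arm: Moves the arm, as the interface text tells. Its arguments: {"type":"object","properties":{"rows":{"type":"array","items":{"type":"number"}},"grip_force":{"type":"number"}},"required":["rows"]}

```bash
ls; mkdir -p pics; cat > h.py <<'E'
from rig import robot
import numpy as np, cv2
def save(c,n): cv2.imwrite('pics/'+n,cv2.cvtColor(c['color'],cv2.COLOR_RGB2BGR))
def w(c,px,z=None):
    K=c['camera_matrix'];u,v=px
    if z is None:
        zz=c['z_map'][int(round(v))-1:int(round(v))+2,int(round(u))-1:int(round(u))+2]; d=np.median(zz[zz>0])
        p=np.array([(u-K[0,2])/K[0,0]*d,(v-K[1,2])/K[1,1]*d,d]); return c['R'].T@(p-c['t'])
    r=c['R'].T@np.array([(u-K[0,2])/K[0,0],(v-K[1,2])/K[1,1],1]); o=-c['R'].T@c['t']
    return o+r*(z-o[2])/r[2]
E
python3 - <<'E'
from h import *
np.set_printoptions(precision=4,suppress=True)
o=robot.get_obs(); print(o)
for n in ['top','scene']:
    c=robot.camera(n); save(c,n+'0.png'); print(n,c['camera_matrix'].tolist(),-c['R'].T@c['t'])
    for th,z in [('knob_top',.112),('pointer',.112),('test_top',.108),('far_panel',.086),('fuse_pack',.086),('tester',0),('cell1',0),('cell2',0),('spray_can',0)]:
        for r in robot.spot_point(n,th)[:2]:
            print(th,r, w(c,r['at'],z))
E
```

```text
pics
{'time': 0.0, 'q': array([-1.3495,  0.5285,  1.4339, -0.    ,  1.1814, -0.1785]), 'joint_velocities': array([ 0.0006,  0.0002, -0.0001,  0.0012, -0.0004, -0.0004]), 'joint_torque': array([ -0.0015, -44.0053, -17.659 ,   0.0632,   0.0582,  -0.0002]), 'position': array([ 0.2431, -0.575 ,  0.2216]), 'tool_rot': array([ 0.9801,  0.1986, -0.    , -0.0011]), 'ft_force': array([-0.2367,  0.0844,  0.2877]), 'moment': array([ 0.0053, -0.0373, -0.0261]), 'grip_width': 0.0869793049089988}
top [[444.4680397741067, 0.0, 319.26934929454643], [0.0, 444.4680397741067, 235.51918674288], [0.0, 0.0, 1.0]] [0.4745 0.0626 1.1106]
knob_top {'at': [354.6, 257.8], 'conf': 0.8} [ 0.53   -0.0054  0.112 ]
pointer {'at': [364.5, 247.7], 'conf': 0.89} [ 0.5531 -0.0274  0.112 ]
test_top {'at': [420.4, 273.4], 'conf': 0.63} [ 0.4982 -0.1536  0.108 ]
far_panel {'at': [370.6, 217.5], 'conf': 0.89} [ 0.6259 -0.0432  0.086 ]
far_panel {'at': [353.6, 298.8], 'conf': 0.68} [ 0.4378 -0.0061  0.086 ]
fuse_pack {'at': [395.7, 257.5], 'conf': 0.69} [ 0.534  -0.1017  0.086 ]
fuse_pack {'at': [307.4, 205.9], 'conf': 0.42
[... 635 characters left out ...]
 ]
pointer {'at': [281.7, 228.7], 'conf': 0.83} [ 0.5441 -0.0217  0.112 ]
test_top {'at': [239.3, 201.9], 'conf': 0.6} [ 0.5005 -0.1503  0.108 ]
far_panel {'at': [257.1, 260.2], 'conf': 0.67} [ 0.6255 -0.0346  0.086 ]
fuse_pack {'at': [250.7, 223.3], 'conf': 0.48} [ 0.5306 -0.1052  0.086 ]
tester {'at': [253.9, 263.5], 'conf': 0.55} [ 0.56   -0.0857  0.    ]
cell1 {'at': [350.0, 292.2], 'conf': 0.82} [0.5462 0.1386 0.    ]
cell1 {'at': [336.4, 279.1], 'conf': 0.63} [ 0.5234  0.0973 -0.    ]
cell2 {'at': [350.0, 292.2], 'conf': 0.82} [0.5462 0.1386 0.    ]
cell2 {'at': [336.4, 279.1], 'conf': 0.63} [ 0.5234  0.0973 -0.    ]
spray_can {'at': [308.9, 326.4], 'conf': 0.63} [0.6678 0.1019 0.    ]
```

```bash
python3 - <<'E'
import cv2
a=cv2.imread('pics/top0.png');cv2.imwrite('pics/topc.png',cv2.resize(a[170:320,260:460],(800,600),interpolation=cv2.INTER_CUBIC))
E
```

```text
(no output)
```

View pics/topc.png

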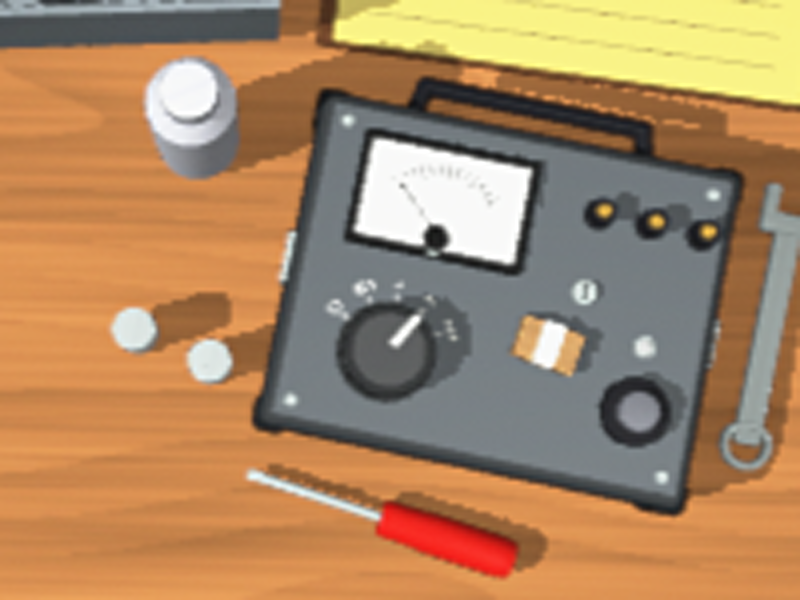

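View pics/scene0.png

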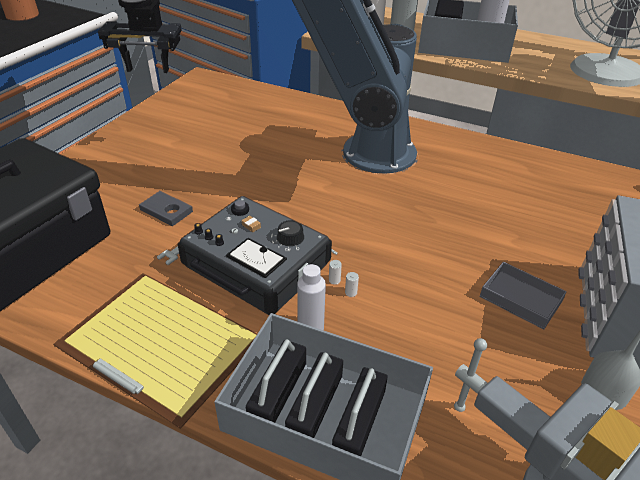

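The pointer reads about 45° right in the world and the tester is yawed about -13°, so the selector is at the second range and needs two clicks CCW. Next I'll fit the pose from depth.

```bash
python3 - <<'E'
from h import *
np.set_printoptions(precision=4,suppress=True)
for n in ['top','scene']:
    c=robot.camera(n);K=c['camera_matrix'];d=c['z_map']
    v,u=np.mgrid[:480,:640]
    P=np.stack([(u-K[0,2])/K[0,0]*d,(v-K[1,2])/K[1,1]*d,d],-1)
    X=(P-c['t'])@c['R']
    m=(d>0)&(np.hypot(X[...,0]-.57,X[...,1]+.08)<.2)
    pm=m&(abs(X[...,2]-.086)<.006)
    Q=X[pm]; print(n,pm.sum(),np.median(Q[:,2]))
    nn,lab,st,ce=cv2.connectedComponentsWithStats(pm.astype(np.uint8)); k=1+np.argmax(st[1:,4]); Q=X[lab==k]
    r=cv2.minAreaRect((Q[:,:2]*1000).astype(np.float32)); print('rect',r)
    km=m&(abs(X[...,2]-.112)<.006)&(np.hypot(X[...,0]-.53,X[...,1]+.01)<.045)
    Q=X[km]; print('knob',km.sum(),Q.mean(0),Q[:,2].min(),cv2.minEnclosingCircle((Q[:,:2]*1000).astype(np.float32)), (Q.min(0)+Q.max(0))/2)
    km=m&(abs(X[...,2]-.107)<.006)&(np.hypot(X[...,0]-.5,X[...,1]+.152)<.03)
    Q=X[km]; print('btn',km.sum(),Q.mean(0), (Q.min(0)+Q.max(0))/2)
    if n=='top':
        for th in ['knob_top','test_top','far_panel']:print(th,robot.search_frame('top',th)[:1])
E
```

```text
top 7275 0.08651396570774902
rect ((565.0218505859375, -77.59089660644531), (249.16429138183594, 199.15399169921875), 79.41407775878906)
knob 422 [ 0.5318 -0.0104  0.1122] 0.10637097211630173 ((531.9891967773438, -10.804986000061035), 26.26201629638672) [ 0.5321 -0.0109  0.1121]
btn 95 [ 0.5    -0.1519  0.1073] [ 0.5016 -0.1517  0.1062]
knob_top [{'at': [355.1, 257.1], 'conf': 0.79}]
test_top [{'at': [421.9, 274.1], 'conf': 0.43}]
far_panel [{'at': [386.2, 242.3], 'conf': 0.74}]
scene 5820 0.0859770470390755
rect ((566.921875, -75.10134887695312), (251.5239715576172, 200.60708618164062), 79.88199615478516)
knob 355 [ 0.5355 -0.0073  0.1113] 0.1061048887396489 ((532.3242797851562, -6.983518123626709), 28.56101417541504) [ 0.5328 -0.0084  0.1111]
btn 78 [ 0.5039 -0.1483  0.1059] [ 0.5014 -0.1484  0.1056]
```

Request:
{"fn": "move_arm", "kwargs": {
  "rows": [13,30,2,0,0,0.0935,1,13,30,2,0,0,0.0935,1,13,30,2,0,0,0.0935,1,13,30,2,0,0,0.0935,1,13,30,2,0,0,0.0935,1,13,30,2,0,0,0.0935,1,13,30,2,0,0,0.0935,1,13,30,2,0,0,0.0935,1,13,30,2,0,0,0.0935,1,13,30,2,0,0,0.0935,1],
  "grip_force": 40
}}

```text
time: 2.25
position: [0.3737, -0.2745, 0.2429]
tool_rot: [0.784, 0.62, 0.0, 0.0]
ft_force: [0.3, -0.4, -0.6]
grip_width: 0.0151
```

Request:
{"fn": "move_arm", "kwargs": {
  "rows": [13,30,2,0,0,0.0935,1,13,30,2,0,0,0.0935,1,13,30,2,0,0,0.0935,1,13,30,2,0,0,0.0935,1,13,30,2,0,0,0.0935,1,13,30,2,0,0,0.0935,1,13,30,2,0,0,0.0935,1,13,30,2,0,0,0.0935,1,13,30,2,0,0,0.0935,1,13,30,2,0,0,0.0935,1,0,0,0,0,0,0,1,0,0,0,0,0,0,1]
}}

```text
time: 3.45
position: [0.5032, 0.0247, 0.2625]
tool_rot: [0.422, 0.907, -0.0, 0.0]
ft_force: [0.4, -0.9, -0.7]
grip_width: 0.0004
```

```bash
python3 - <<'E'
from h import *
np.set_printoptions(precision=4,suppress=True)
from scipy.spatial.transform import Rotation as R
o=robot.get_obs(); print(o['q'],o['position'],o['tool_rot'],o['ft_force'],o['grip_width'])
c=robot.camera('wrist');save(c,'w1.png')
K=c['camera_matrix'];T=c['tool_from_camera'];print(K,T)
RT=R.from_quat(o['tool_rot']).as_matrix(); print(RT)
def ww(px,z):
    x=(px[0]-K[0,2])/K[0,0];y=(px[1]-K[1,2])/K[1,1];r=np.hypot(x,y)
    d=np.array([np.sin(r)*x/r,np.sin(r)*y/r,np.cos(r)]); d=RT@T[:3,:3]@d; p=o['position']+RT@T[:3,3]
    return p+d*(z-p[2])/d[2]
for th,z in [('knob_top',.112),('pointer',.112),('test_top',.108),('far_panel',.086)]:
    for r in robot.spot_point('wrist',th)[:2]: print(th,r,ww(r['at'],z))
E
```

```text
[-0.1727  0.3141  1.6816 -0.0006  1.146  -0.8726] [0.5032 0.0247 0.2625] [ 0.4217  0.9067 -0.0003  0.    ] [ 0.401  -0.9494 -0.7481] 0.00039790939698045215
[[371.6483   0.     319.9628]
 [  0.     371.6483 240.0899]
 [  0.       0.       1.    ]] [[-0.0009 -0.9575 -0.2884  0.0779]
 [ 1.     -0.0014  0.0014  0.0005]
 [-0.0017 -0.2884  0.9575 -0.1622]
 [ 0.      0.      0.      1.    ]]
[[-0.6443  0.7647 -0.0002]
 [ 0.7647  0.6443 -0.0005]
 [-0.0003 -0.0005 -1.    ]]
pointer {'at': [321.6, 294.3], 'conf': 0.84} [ 0.5493 -0.0264  0.112 ]
```

View pics/w1.png

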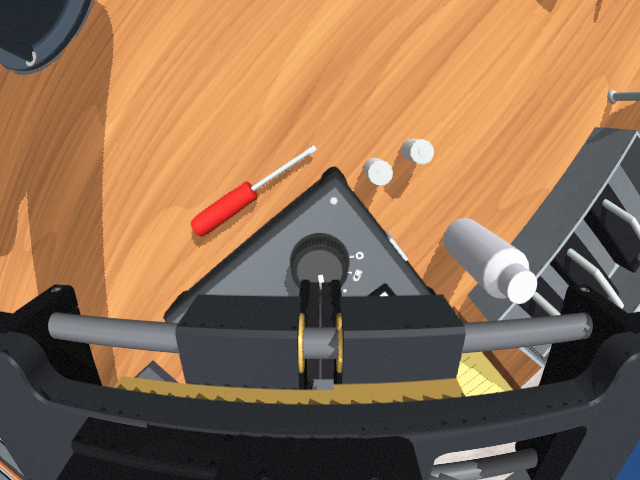

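Wrist view: the knob is around (320,265) and the pointer end at (321,280). The wrist fix confirms the second range. Descending beside the knob on the bare left-front side.

Request:
{"fn": "move_arm", "kwargs": {
  "rows": [-3,4,-30,0,0,0,1,0,0,-30,0,0,0,1,0,0,-30,0,0,0,1,0,0,-30,0,0,0,1,0,0,-20,0,0,0,1,0,0,-15,0,0,0,1,0,0,-12,0,0,0,1,0,0,0,0,0,0,1,0,0,0,0,0,0,1]
}}

```text
time: 4.6
position: [0.5005, 0.0279, 0.0958]
tool_rot: [0.423, 0.906, 0.0, 0.0]
ft_force: [-0.5, -0.4, -0.2]
grip_width: 0.0004
```

```bash
python3 - <<'E'
from h import *
np.set_printoptions(precision=4,suppress=True)
o=robot.get_obs(); print(o['position'],o['ft_force'],o['moment'])
c=robot.camera('wrist');save(c,'w2.png')
c=robot.camera('scene');save(c,'s2.png')
a=cv2.imread('pics/s2.png');cv2.imwrite('pics/s2c.png',cv2.resize(a[130:310,170:410],(800,600),interpolation=cv2.INTER_CUBIC))
E
```

```text
[0.5005 0.0279 0.0958] [-0.5253 -0.3605 -0.197 ] [ 0.0188 -0.1276  0.0142]
```

View pics/w2.png

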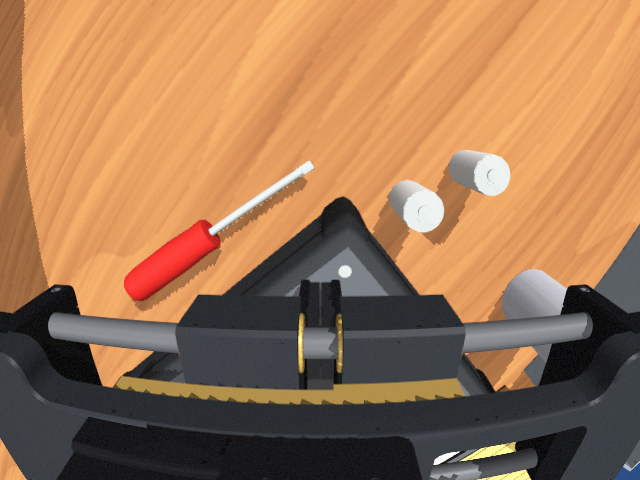

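View pics/s2c.png

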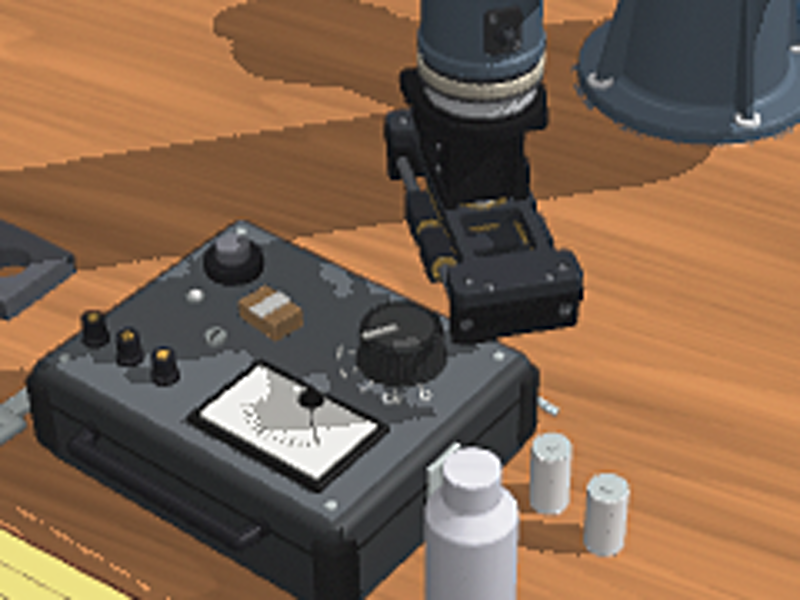

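Request:
{"fn": "move_arm", "kwargs": {
  "rows": [2.6,-3,0,0,0,0,1,2.6,-3,0,0,0,0,1,1.3,-1.5,0,0,0,0,1,0.65,-0.75,0,0,0,0,1,0,0,0,0,0,0,1]
}}

```text
time: 5.2
position: [0.5076, 0.0199, 0.0956]
tool_rot: [0.422, 0.906, 0.0, 0.0]
ft_force: [-0.1, -0.6, 0.2]
grip_width: 0.0006
```

Request:
{"fn": "move_arm", "kwargs": {
  "rows": [0.65,-0.75,0,0,0,0,1,0,0,0,0,0,0,1]
}}

```text
time: 5.4
position: [0.508, 0.0194, 0.0955]
tool_rot: [0.422, 0.906, -0.0, -0.0]
ft_force: [0.5, -0.2, -0.3]
grip_width: 0.0005
```

Request:
{"fn": "move_arm", "kwargs": {
  "rows": [0.65,-0.75,0,0,0,0,1,0,0,0,0,0,0,1]
}}

```text
time: 5.6
position: [0.5079, 0.019, 0.0954]
tool_rot: [0.422, 0.906, -0.0, -0.001]
ft_force: [-0.8, 1.9, 0.5]
grip_width: 0.0005
```

Request:
{"fn": "move_arm", "kwargs": {
  "rows": [0.4,-0.45,0,0,0,0,1,0,0,0,0,0,0,1]
}}

```text
time: 5.8
position: [0.5079, 0.0188, 0.0954]
tool_rot: [0.422, 0.906, -0.0, -0.001]
ft_force: [-2.3, 3.9, 1.8]
grip_width: 0.0004
```

Request:
{"fn": "move_arm", "kwargs": {
  "rows": [0.4,-0.45,0,0,0,0,1,0,0,0,0,0,0,1]
}}

```text
time: 6.0
position: [0.5078, 0.0187, 0.0954]
tool_rot: [0.422, 0.906, -0.0, -0.002]
ft_force: [-3.7, 4.5, 4.2]
grip_width: 0.0007
```

Request:
{"fn": "move_arm", "kwargs": {
  "rows": [-2.3,-2.1,0,0,0,0.0873,1,-2.1,-2.3,0,0,0,0.0873,1,0,0,0,0,0,0,1]
}}

```text
time: 6.3
position: [0.5031, 0.014, 0.0954]
tool_rot: [0.341, 0.94, -0.0, -0.002]
ft_force: [-3.7, 4.0, 3.2]
grip_width: 0.0005
```

Request:
{"fn": "move_arm", "kwargs": {
  "rows": [-1.9,-2.5,0,0,0,0.0873,1,-1.7,-2.65,0,0,0,0.0873,1,0,0,0,0,0,0,1]
}}

```text
time: 6.6
position: [0.4991, 0.0082, 0.0953]
tool_rot: [0.257, 0.966, -0.0, -0.002]
ft_force: [-5.6, 1.8, 4.0]
grip_width: 0.0007
```

```bash
cat > look.py <<'E'
from h import *
import sys
n=sys.argv[1]
np.set_printoptions(precision=4,suppress=True)
o=robot.get_obs(); print(o['position'],o['ft_force'],o['time'])
c=robot.camera('scene');save(c,n+'s.png')
print(robot.spot_point('scene','pointer')[:2],robot.spot_point('scene','knob_top')[:1])
A=cv2.imread('pics/'+n+'s.png')[190:290,220:340]
c=robot.camera('top');save(c,n+'t.png')
B=cv2.imread('pics/'+n+'t.png')[215:305,320:440]
f=lambda a:cv2.resize(a,(400,330),interpolation=cv2.INTER_CUBIC)
cv2.imwrite('pics/'+n+'c.png',np.hstack([f(A),f(B)]))
E
python3 look.py a1
```

```text
[0.4991 0.0082 0.0953] [-5.5928  1.7678  3.967 ] 6.6
[{'at': [283.3, 234.5], 'conf': 0.96}] [{'at': [288.6, 223.7], 'conf': 0.84}]
```

View pics/a1c.png

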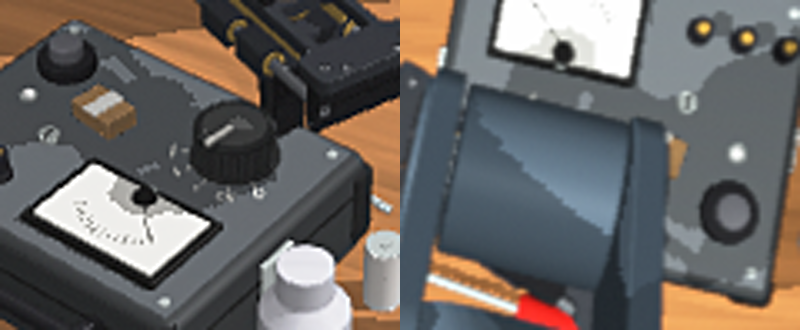

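Request:
{"fn": "move_arm", "kwargs": {
  "rows": [-1.45,-2.8,0,0,0,0.0873,1,-1.2,-2.9,0,0,0,0.0873,1,0,0,0,0,0,0,1]
}}

```text
time: 7.1
position: [0.4966, 0.0027, 0.0953]
tool_rot: [0.172, 0.985, 0.0, -0.002]
ft_force: [-4.3, 2.9, 4.1]
grip_width: 0.0003
```

Request:
{"fn": "move_arm", "kwargs": {
  "rows": [-0.95,-3.0,0,0,0,0.0873,1,-0.7,-3.05,0,0,0,0.0873,1,0,0,0,0,0,0,1]
}}

```text
time: 7.4
position: [0.4951, -0.0035, 0.0953]
tool_rot: [0.086, 0.996, 0.0, -0.002]
ft_force: [-5.6, 1.6, 2.9]
grip_width: 0.0
```

Request:
{"fn": "move_arm", "kwargs": {
  "rows": [-0.4,-3.1,0,0,0,0.0873,1,-0.15,-3.15,0,0,0,0.0873,1,0,0,0,0,0,0,1]
}}

```text
time: 7.7
position: [0.4945, -0.0104, 0.0953]
tool_rot: [-0.001, 1.0, -0.0, -0.002]
ft_force: [-7.0, -1.0, 3.0]
grip_width: 0.0005
```

```bash
python3 look.py a2
```

```text
[ 0.4945 -0.0104  0.0953] [-6.9649 -0.9881  3.0007] 7.7
[{'at': [287.5, 237.6], 'conf': 0.58}] [{'at': [290.6, 226.0], 'conf': 0.64}]
```

View pics/a2c.png

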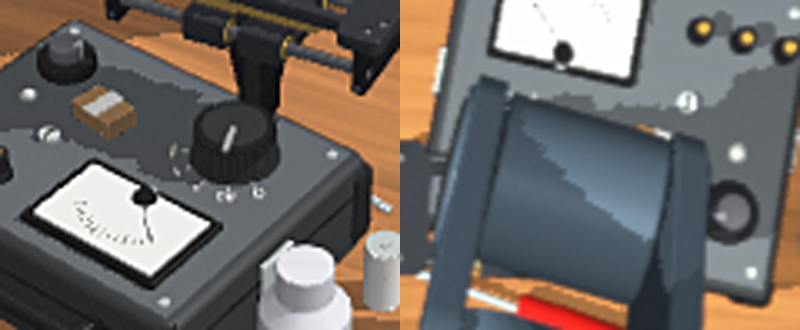

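Request:
{"fn": "move_arm", "kwargs": {
  "rows": [0,-3.15,0,0,0,0.0873,1,0,0,0,0,0,0,1]
}}

```text
time: 8.1
position: [0.4948, -0.0134, 0.0953]
tool_rot: [-0.045, 0.999, -0.0, -0.002]
ft_force: [-4.6, -0.2, 3.1]
grip_width: 0.0006
```

```bash
cat > ang.py <<'E'
from h import *
import sys
c=robot.camera('scene');save(c,sys.argv[1]+'.png')
K=c['camera_matrix']
def pr(X):
    p=c['R']@X+c['t'];return (K@p/p[2])[:2]
C=np.array([.532,-.0095,.112]);print('c',pr(C))
for rel in [-30,-15,0,10,20,30,40,50,60]:
    a=np.radians(rel-10.5);print(rel,pr(C+.025*np.array([np.cos(a),np.sin(a),0])).round(1),pr(C+[0,0,-.026]+.039*np.array([np.cos(a),np.sin(a),0])).round(1))
print(robot.spot_point('scene','pointer')[:2])
A=cv2.imread('pics/'+sys.argv[1]+'.png')[205:255,260:325]
cv2.imwrite('pics/'+sys.argv[1]+'z.png',cv2.resize(A,(780,600),interpolation=cv2.INTER_CUBIC))
o=robot.get_obs();print(o['position'],o['ft_force'],o['time'])
E
python3 ang.py b1
```

```text
c [289.68300153 227.04828666]
-30 [278.4 230.1] [272.4 241.4]
-15 [279.9 231.8] [274.8 244.2]
0 [282.1 233.3] [278.2 246.5]
10 [283.9 234. ] [280.9 247.6]
20 [285.9 234.5] [284.  248.5]
30 [288.  234.8] [287.2 248.9]
40 [290.1 234.9] [290.5 249. ]
50 [292.2 234.7] [293.8 248.7]
60 [294.3 234.3] [297. 248.]
[{'at': [289.4, 234.1], 'conf': 0.78}]
[ 0.49475073 -0.01325022  0.09527368] [-5.22238551 -0.56084505  2.7994149 ] 8.2
```

View pics/b1z.png

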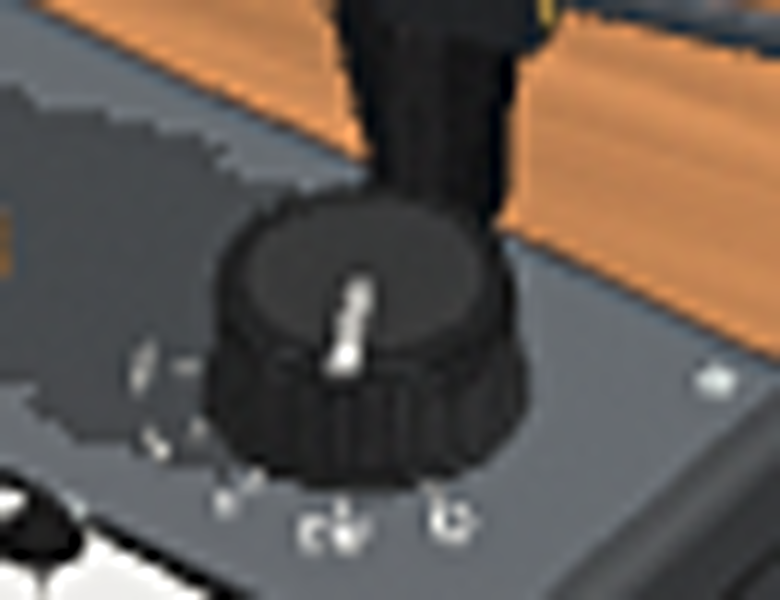

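The pointer now lines up with the battery symbol's tick in the crop (tip at (343,365), tick at (343,497)). Backing off radially, then lifting.

Request:
{"fn": "move_arm", "kwargs": {
  "rows": [-1.5,0,0,0,0,0,1,-5,0,0,0,0,0,1,-10,0,0,0,0,0,1,0,0,15,0,0,0,1,0,0,40,0,0,0,1,0,0,40,0,0,0,1,0,0,0,0,0,0,1]
}}

```text
time: 8.9
position: [0.4841, -0.0141, 0.1953]
tool_rot: [-0.044, 0.999, -0.002, 0.006]
ft_force: [1.4, -0.2, 0.7]
grip_width: 0.0003
```

```bash
python3 ang.py b2
```

```text
c [289.68300153 227.04828666]
-30 [278.4 230.1] [272.4 241.4]
-15 [279.9 231.8] [274.8 244.2]
0 [282.1 233.3] [278.2 246.5]
10 [283.9 234. ] [280.9 247.6]
20 [285.9 234.5] [284.  248.5]
30 [288.  234.8] [287.2 248.9]
40 [290.1 234.9] [290.5 249. ]
50 [292.2 234.7] [293.8 248.7]
60 [294.3 234.3] [297. 248.]
[{'at': [289.6, 233.8], 'conf': 0.88}]
[ 0.48074875 -0.01328302  0.19141777] [-0.6107961 -0.1531868  0.3350608] 9.0
```

View pics/b2z.png

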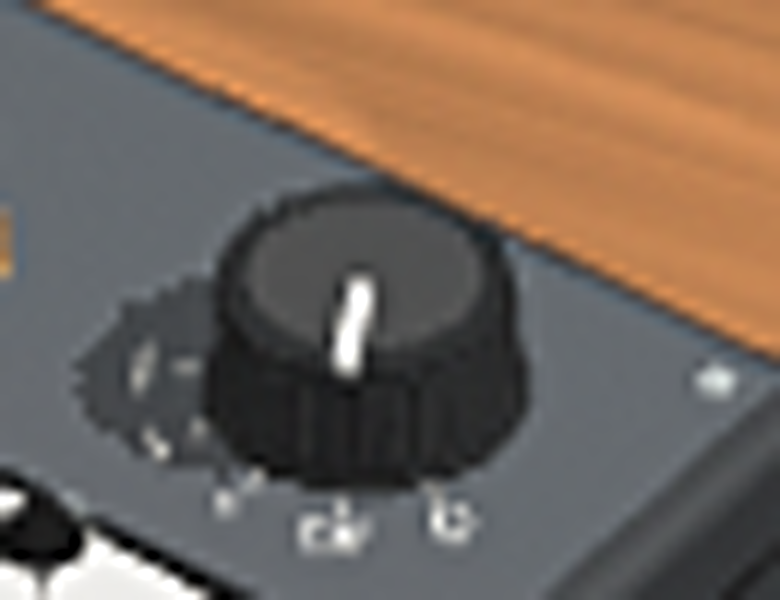

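Request:
{"fn": "move_arm", "kwargs": {
  "rows": [4,-27.5,0,0,0,0,1,4,-27.5,0,0,0,0,1,4,-27.5,0,0,0,0,1,4,-27.5,0,0,0,0,1,4,-27.5,0,0,0,0,1,0,0,-30,0,0,0,1,0,0,-30,0,0,0,1,0,0,-10,0,0,0,1,0,0,-4,0,0,0,1,0,0,0,0,0,0,1,0,0,0,0,0,0,1]
}}

```text
time: 10.1
position: [0.5009, -0.1507, 0.1173]
tool_rot: [-0.044, 0.999, -0.0, 0.001]
ft_force: [0.7, -0.5, -0.5]
grip_width: 0.0007
```

```bash
python3 look.py c1
```

```text
[ 0.5009 -0.1507  0.1173] [ 0.6574 -0.4841 -0.5123] 10.1
[{'at': [291.1, 235.9], 'conf': 0.96}] [{'at': [287.7, 221.9], 'conf': 0.72}]
```

View pics/c1c.png

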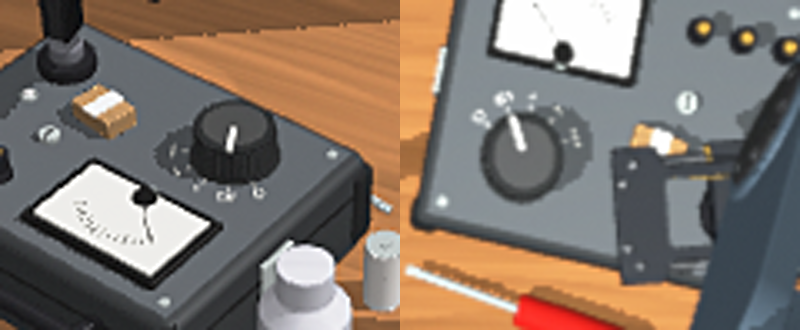

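The top view (right) also shows the pointer at the battery symbol, and the fingertip is above the button. Pressing.

Request:
{"fn": "move_arm", "kwargs": {
  "rows": [0,0,-4,0,0,0,1,0,0,-3,0,0,0,1,0,0,-2,0,0,0,1,0,0,0,0,0,0,1]
}}

```text
time: 10.7
position: [0.5001, -0.1505, 0.1073]
tool_rot: [-0.044, 0.999, 0.0, -0.0]
ft_force: [-0.2, 2.0, 2.7]
grip_width: 0.0003
```

Request:
{"fn": "move_arm", "kwargs": {
  "rows": [0,0,-2,0,0,0,1,0,0,-2,0,0,0,1,0,0,0,0,0,0,1]
}}

```text
time: 11.0
position: [0.5001, -0.1505, 0.1035]
tool_rot: [-0.044, 0.999, 0.0, -0.0]
ft_force: [-1.0, 1.1, 4.5]
grip_width: 0.0004
```

Request:
{"fn": "move_arm", "kwargs": {
  "rows": [0,0,-1.5,0,0,0,1,0,0,0,0,0,0,1]
}}

```text
time: 11.2
position: [0.5001, -0.1505, 0.1024]
tool_rot: [-0.044, 0.999, 0.0, -0.0]
ft_force: [-0.7, 0.9, 6.1]
grip_width: 0.0006
```

Request:
{"fn": "move_arm", "kwargs": {
  "rows": [0,0,-1.5,0,0,0,1,0,0,0,0,0,0,1]
}}

```text
time: 11.4
position: [0.5002, -0.1505, 0.1022]
tool_rot: [-0.044, 0.999, -0.0, 0.0]
ft_force: [-2.4, 0.7, 15.6]
grip_width: 0.0006
```

Request:
{"fn": "move_arm", "kwargs": {
  "rows": [0,0,-1,0,0,0,1,0,0,0,0,0,0,1]
}}

```text
time: 11.6
position: [0.5002, -0.1505, 0.102]
tool_rot: [-0.044, 0.999, -0.0, 0.0]
ft_force: [-4.7, 2.0, 22.0]
grip_width: 0.0003
```

Hard stop reached: z held at 0.102 while the force rose to 22 N, so the button is fully down. Releasing.

Request:
{"fn": "move_arm", "kwargs": {
  "rows": [0,0,3,0,0,0,1,0,0,4,0,0,0,1,0,0,6,0,0,0,1,0,0,20,0,0,0,1,-5,0,40,0,0,0,1,-5,-10,40,0,0,0,1,-20,-40,10,0,0,0,1,-20,-40,0,0,0,0,1,-20,-40,0,0,0,0,1,-20,-40,0,0,0,0,1,0,0,0,0,0,0,1,0,0,0,0,0,0,1]
}}

```text
time: 12.8
position: [0.4096, -0.3212, 0.2221]
tool_rot: [-0.043, 0.999, 0.001, -0.0]
ft_force: [-0.0, 0.6, -0.0]
grip_width: 0.0003
```

```bash
python3 - <<'E'
from h import *
np.set_printoptions(precision=4,suppress=True)
o=robot.get_obs();print(o['position'],o['ft_force'],o['time'])
c=robot.camera('top');save(c,'end.png');K=c['camera_matrix'];d=c['z_map']
v,u=np.mgrid[:480,:640]
X=(np.stack([(u-K[0,2])/K[0,0]*d,(v-K[1,2])/K[1,1]*d,d],-1)-c['t'])@c['R']
m=(d>0)&(np.hypot(X[...,0]-.57,X[...,1]+.08)<.2)
pm=m&(abs(X[...,2]-.086)<.006)
nn,lab,st,ce=cv2.connectedComponentsWithStats(pm.astype(np.uint8)); k=1+np.argmax(st[1:,4]); print(cv2.minAreaRect((X[lab==k][:,:2]*1000).astype(np.float32)))
km=m&(np.hypot(X[...,0]-.5,X[...,1]+.152)<.008); print('cap z',np.median(X[km][:,2]))
for th in ['fuse_pack','cell1','spray_can','pointer']: print(th,[r['at'] for r in robot.spot_point('top',th)[:2]])
a=cv2.imread('pics/end.png');cv2.imwrite('pics/endc.png',cv2.resize(a[170:320,260:460],(800,600),interpolation=cv2.INTER_CUBIC))
E
```

```text
[ 0.4096 -0.3212  0.2221] [-0.0205  0.6439 -0.0495] 12.8
((564.98046875, -77.62367248535156), (249.25506591796875, 199.20606994628906), 79.43540954589844)
cap z 0.10792217901813889
fuse_pack [[397.9, 255.2]]
cell1 [[311.7, 263.0], [295.2, 255.3]]
spray_can [[310.2, 204.9]]
pointer [[354.8, 245.4], [160.5, 307.4]]
```

View pics/endc.png

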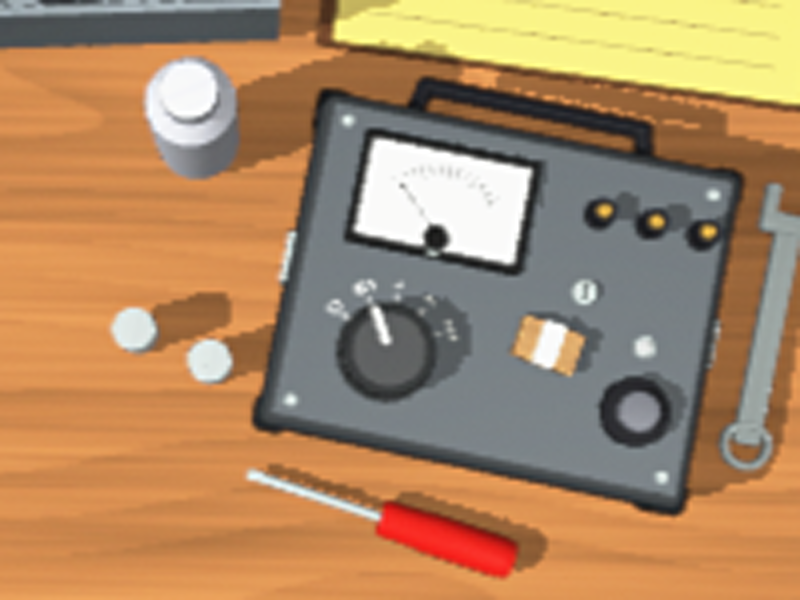

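The pointer, tip at (373,308) in the crop, points at the battery symbol. The tester and everything around it are unmoved, and the cap is back up at z = 0.108.

```bash
python3 -c "
from rig import robot
print(robot.hand_in())"
```

```text
the job is handed in; nothing more can be done
None
```

The selector is at battery check, and I then pressed the test button fully down and let it come back up. The job was handed in at about 13 s of the 53 s allowed.

- **Selector:** it started at the second range. With the fingers shut, I rubbed the knob's rim about 60° counter-clockwise, two clicks, at about 6 N radial force. After I let go, the scene and top pictures both showed the pointer on the battery symbol, and the last top picture still did.
- **Test button:** it stopped at z = 0.102 m while the force rose to about 22 N, so it was fully down. Afterwards the cap measured 0.108 m, which is fully up.
- **Surroundings:** the tester's fitted pose was the same before and after, to under 0.1 mm and 0.1°. The fuse pack, cells, spray can, screwdriver and spanner look unmoved in the last top picture. I did not check the bearing plate or parts tray after the job; the arm went nowhere near the tray.
- **Disagreements:** the top and scene cameras placed the knob and button 2–4 mm apart in y, so I used a value in between and felt for contact. At the start, the scene camera's pointer fix suggested the first range. The top picture and the wrist camera both showed the second, and the turn bore that out.

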